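# Draw out the gel reader's telescoping arm to the index clip

## Task

Pull the gel reader's front flap down until it lies flat, then squeeze the lock button on the telescoping arm's grip block and draw the arm out over the flap until its pointer lines up with the middle of the index clip on the scale. Finish while still holding the grip block there, with the lock button squeezed in and the arm steady. Leave the clip where it is set, and do not disturb the bottle, the tube rack or the gel tray.

Things in the scene. Friction and masses are not known exactly. Their poses are not given: they have to be found in the camera images.
- reader: Gel reader, low white instrument fixed to the bench, 260 mm wide (y), top 130 mm high. Origin on the bench below mid hinge line of its front flap; x points to its back, away from the robot, y left, z up; yaw varies. Its axes are used in all offsets below. Housing: x 90 to 300 mm. Before it is a space open at the top, with 6 mm side cheeks 122 mm high (|y| 124 to 130 mm) and the flap in front.
- flap (a joint): Bottom-hinged front flap (rad): 0 upright, shut; 1.571 down flat towards the robot. Starts at 0 to 0.12. A stiff hinge (0.28 N m) leaves it at any angle. White panel 244 mm wide, 118 mm high above the hinge, 10 mm thick; the plane of its inner face passes through the hinge line (shut: x = 0; flat: face up, 12 mm above the bench). While up it stands in the arm's way.
- flap_hinge (a point): Middle of the flap's hinge line, 12 mm above the bench; the line runs along the reader's y.
- flap_tab (a point): Middle of the top edge of the flap's metal pull tab, 140 mm from the hinge. Tab 8 mm thick, 90 mm wide (y -105 to -15 mm, right of the middle), 22 mm above the panel, flush with its inner face; this point is 4 mm outside that face. With the flap shut there is 90 mm of free depth behind the tab.
- boom (a joint): How far the telescoping arm is drawn out (m): 0 fully in, 0.13 fully out, growing towards the robot (reader -x). Starts fully in, locked by a catch. Unlocked it slides easily against a light return spring (1 to 4 N).
- grip (a point): Centre of the arm's grip block, 178 mm above the bench, at x = 65 mm minus joint boom, y = 50 mm. Grey upright block 28 mm deep (x), 30 mm wide (y), from 32 mm below to 27 mm above this point. The lock button on its +y side makes it 38 mm wide, 32 mm when squeezed fully in. A black read head, 40 mm in diameter, hangs below, 32 to 96 mm below this point.
- button (a point): Outer face centre of the round steel lock button, 22 mm across, on the grip block's +y side, at the height of point grip, 8 mm proud of the block. It presses in along reader -y.
- sleeve (a point): Centre of the top of the fixed sleeve that guides the arm (steel, 16 mm square, axis 147 mm above the bench at y = 50 mm) on the housing's top: 20 mm long (x 92 to 112 mm), 28 mm wide, this point 164 mm above the bench. Beside the arm a fixed guide bar, 8 mm wide, 152 mm high: x 92 to 199 mm, y 66 to 74 mm.
- lock (a joint): Travel of the lock button (m): 0 out, arm locked; 0.006 fully in; the arm is free from about 0.0035 on. Spring: 7 N to start it, about 11 N when fully in. If it is let go with the arm drawn out, it comes back out by 2 to 3 mm and rubs on the guide bar.
- pointer (a point): Tip of the thin steel pointer blade (3 mm thick) fixed to the rear of the arm, on the reader's top at y = 19 mm. It moves with the arm, always 165 mm behind the grip block's centre (+x).
- clip_mark (a point): Middle, at the edge facing the pointer, of the index clip: a black block 10 mm along x, 16 mm along y, 14 mm high, with a pale line at its middle, on the scale plate on the reader's top. Its place along the scale differs each time, so that the pointer comes level with it (same reader x) when the arm is drawn out by 60 to 110 mm.
- bottle: Bystander: glass bottle with blue cap, 70 mm in diameter, 170 mm high, standing left of the reader. Origin at its foot.
- rack: Bystander: white tube rack block 100 x 60 x 45 mm, right of the reader. Origin under its centre.
- gel_tray: Bystander: clear open tray 140 x 90 x 30 mm, to the left. Origin under its centre.

How it is judged:
By the outcome, as a careful person would: the job done as asked, in the order asked, and still so for the second after the job is handed in, while the arm keeps its last pose, push and grip.
It also fails if it takes over 48 s, if anything falls off the work surface, if the arm or the gripper's body presses on something with over 40 N, if the wrist force passes 120 N, or if a joint passes its speed limit or range.

## Robot

A 6-joint arm with a two-finger parallel gripper is mounted at the origin on the work surface. World frame = base frame: x ahead of the robot, y to its left, z up, the work surface at z = 0. Lengths are in m, angles in rad, forces in N, time in s.
With the tool pointing down it reaches from about 0.375 to 0.9 m from the base axis. Payload 3.1 kg.
Tool frame: the origin (TCP) lies midway between the tips of the shut fingers; the grasp point (between the pads) lies 19 mm behind it (manip.hold_point_z is the distance from the TCP to the grasp point, in m); x points along the fingers, y is the direction in which the jaws open and shut, and the axes are right-handed (so a half turn about x gives the same grasp; the last joint's range is limited). The gripper opens to 85 mm and grips with 20 to 120 N. Pads are 22 mm wide; open, the fingers measure 114 mm over their backs; the gripper's body (76 mm by 85 mm) begins 54 mm behind the grasp point. The pads swing forward as they close: fully open they stand 13 mm farther back than shut.
Start: joints at [0.98, 0.527, 1.433, -0, 1.181, -0.178], TCP at [0.251, 0.572, 0.231] pointing down, gripper open.
Joint ranges: [-3.08, 3.08], [-0.75, 2.2], [0.22, 2.44], [-1.43, 4.57], [0, 2.65], [-2.85, 2.85]. Speed limits (rad/s): [2.79, 2.79, 3.14, 3.14, 3.14, 3.14].

## Interface

Orientations are given as a unit quaternion [x, y, z, w].
In Python, from station import manip, snapshot gives the robot as it stands.
- The arm moves only by the shell command python3 -m crank 'ROWS' [FORCE]. ROWS is JSON, a list of rows, each a list of 5 numbers: the finger opening in m, from 0 to 0.0854, then the shift along the tool's x, y, z in m, then the turn about the tool's x in rad. In form: [[grip, tx, ty, tz, yaw], ...]. A call has 1 to 5 rows; each row shifts and turns the commanded pose from where the row before left it, along the tool's axes as they then stand; what a row does not reach is not made up. A row lasts 1/10 s, in which the tool goes at most 50 mm and 8.59 degrees, less where a joint would pass 70% of its speed; a pose out of reach is approached as far as the arm can. A call is refused whole if a number of a shift passes 0.05 or a number of a turn 0.15, either way. A call with a gripper value outside its range is refused whole. The fingers move at their own pace and stop on an object; FORCE is the grip in N (left out, the last holds). Time passes only in rows, so rows that do not move let the fingers close. It gives the time, the measured TCP pose, the force and the opening at its end, in the units of the state.
- manip.sense(): the state, without advancing time (a new reading comes with each control period).
- snapshot(name): name is "side" or "top"; returns a dict with "image" (400x640x3 uint8, blue, green, red), "range_z" (400x640 float32, m along the optical axis (not along the pixel's ray), 0 where there is no reading), "vertical_fov" (degrees; the focal length in pixels is half the picture's height over the tangent of half this angle, whatever the lens; pixels are square), "cx", "cy" (the principal point, pixels), "extrinsics" (4x4, takes a point from world to camera coordinates). Camera axes: x right, y up, looking along -z (the intrinsics and any distortion apply to the point x, -y, -z); pixel columns grow to the right and rows downward; lengths in m; the calibration is good to about 2 mm. A picture is of the moment at which its call begins.
- manip.sign_off(): hands the job in, once; it reports no verdict.
The state is a dict: "t": time; "q": joint angles; "qd": joint speeds; "tau": joint torques, N m; "tcp_pos": TCP position; "tool_rot": TCP orientation; "force": force on the tool from outside, world axes, zero at the start; "ft_torque": the same for the moment, N m; "finger_gap": opening from 0.0 (shut) to 1.0 (fully open).
Only numpy, scipy, OpenCV 4.12 (cv2) and the standard library are available. Lean on these libraries where they do the work, as an engineer would, in place of code of your own. Each camera call takes 0.05 s, during which the arm holds its last target.

## Working session

There is one attempt and no reset: what is moved stays moved. The work goes in short steps, Python scripts to look and compute and a shell command to move; the robot and the scene stay as the last step left them, time stands still between calls to the robot, and variables do not carry over. Pictures are saved under pics/ and viewed, and the job is handed in when it is done.

```bash
ls; mkdir -p pics; cat > h.py <<'E'
import numpy as np, cv2
from station import manip, snapshot
E
python3 - <<'E'
from h import *
s=manip.sense(); print(s); print(manip.hold_point_z)
for n in("side","top"):
    d=snapshot(n); cv2.imwrite(f"pics/{n}0.png",d["image"]); np.savez(f"{n}0.npz",**d)
    print(n,[ (k,d[k]) for k in d if k not in("image","range_z")])
E
```

```text
pics
{'t': 0.0, 'q': array([ 9.79496796e-01,  5.28423047e-01,  1.43388239e+00,  1.04889835e-05,
        1.18136807e+00, -1.78500041e-01]), 'qd': array([-1.31863792e-03,  7.16881608e-04, -7.40045598e-04, -4.08676439e-05,
       -1.55106813e-03, -3.99957880e-04]), 'tau': array([ 2.35968228e-04, -4.42359674e+01, -1.78022271e+01, -3.12236016e-04,
        8.25540628e-03,  1.50165693e-06]), 'tcp_pos': array([0.25031195, 0.57192861, 0.23036642]), 'tool_rot': array([ 0.14423335,  0.69237724, -0.14559451,  0.69181843]), 'force': array([-0.1214434 , -1.06154636, -0.41647999]), 'ft_torque': array([ 0.00048255, -0.03080038,  0.00057618]), 'finger_gap': 1.0023012321030715}
0.0187
side [('vertical_fov', 43.77326630038827), ('cx', 312.725277756905), ('cy', 197.6591226951241), ('extrinsics', array([[ 0.852252  , -0.52254766, -0.024708  , -0.48928109],
       [ 0.29545597,  0.44182377,  0.84705225, -0.31699833],
       [-0.43170859, -0.7292021 ,  0.53093502, -0.85429025],
       [ 0.        ,  0.        ,  0.        ,  1.        ]]))]
top [('vertical_fov', 42.3382474035203), ('cx', 317.35401697191213), ('cy', 201.9287381583486), ('extrinsics', array([[-0.00406119, -0.99998898, -0.00235681,  0.05701281],
       [ 0.9917641 , -0.00432948,  0.12800478, -0.62984839],
       [-0.12801357, -0.00181755,  0.99177075, -1.28511811],
       [ 0.        ,  0.        ,  0.        ,  1.        ]]))]
```

View pics/side0.png

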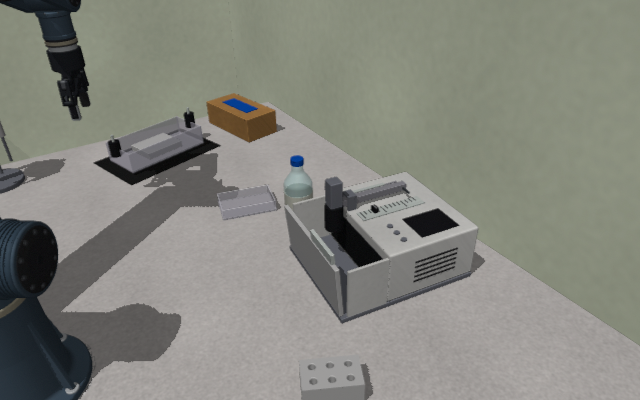

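View pics/top0.png

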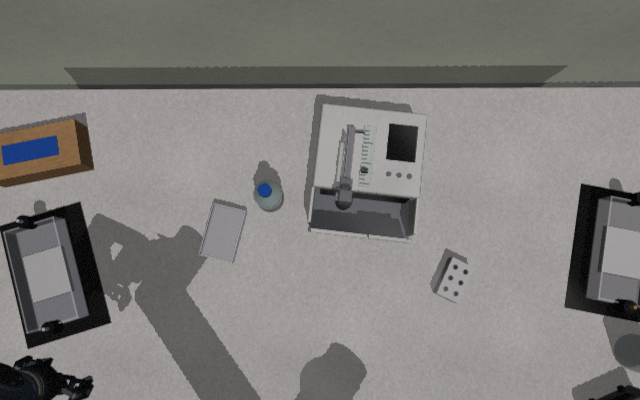

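The side view shows the reader near (380,245), with its flap up, the grip block at (334,195) and the clip near (375,209). In the top view the reader covers (310-425, 100-240), the bottle is at (266,192) and the rack at (453,277). Next I'll enlarge both views and build point clouds.

```bash
cat >> h.py <<'E'
def cam(d):
    f=200/np.tan(np.radians(float(d["vertical_fov"]))/2)
    return f,float(d["cx"]),float(d["cy"]),np.array(d["extrinsics"])
def cloud(d):
    f,cx,cy,E=cam(d); z=np.array(d["range_z"]); v,u=np.mgrid[0:400,0:640]
    P=np.stack([(u-cx)/f*z,-(v-cy)/f*z,-z],-1)
    return (P-E[:3,3])@E[:3,:3], z>0
def onplane(d,u,v,h):
    f,cx,cy,E=cam(d); R=E[:3,:3]; c=-R.T@E[:3,3]; r=R.T@np.array([(u-cx)/f,-(v-cy)/f,-1]); return c+r*(h-c[2])/r[2]
def proj(d,p):
    f,cx,cy,E=cam(d); q=E[:3,:3]@np.asarray(p)+E[:3,3]; return np.array([cx+f*q[0]/-q[2],cy-f*q[1]/-q[2]])
def crop(d,x0,y0,x1,y1,s,fn):
    cv2.imwrite(fn,cv2.resize(np.array(d["image"])[y0:y1,x0:x1],None,fx=s,fy=s,interpolation=cv2.INTER_CUBIC))
E
python3 - <<'E'
from h import *
t=np.load("top0.npz"); s=np.load("side0.npz")
crop(t,295,90,435,245,4.9*.75,"pics/topc.png"); crop(t,325,115,395,215,6,"pics/topd.png");crop(s,275,165,485,325,3.7,"pics/sidec.png")
P,ok=cloud(t)
m=ok&(abs(P[...,2]-.13)<.006)&(P[...,0]>.4)&(abs(P[...,1])<.3)
m=cv2.morphologyEx(m.astype(np.uint8),cv2.MORPH_OPEN,np.ones((3,3)))
n,l,st,_=cv2.connectedComponentsWithStats(m); i=1+np.argmax(st[1:,4]); Q=P[l==i]; print(len(Q),np.median(Q[:,2]))
r=cv2.minAreaRect((Q[:,:2]*1000).astype(np.float32)); print(r, cv2.boxPoints(r))
E
```

```text
7743 0.13019755174886036
((747.5269775390625, -73.80488586425781), (259.54327392578125, 210.08221435546875), 83.2618408203125) [[ 627.98505  -190.35547 ]
 [ 836.61615  -215.00485 ]
 [ 867.0689     42.745697]
 [ 658.4378     67.39508 ]]
```

View pics/topc.png

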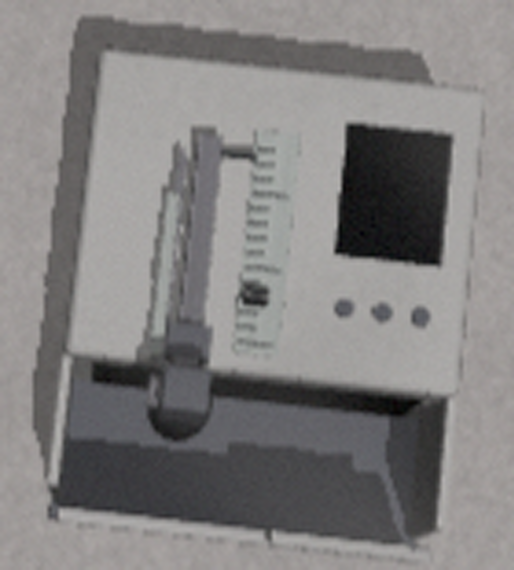

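View pics/topd.png

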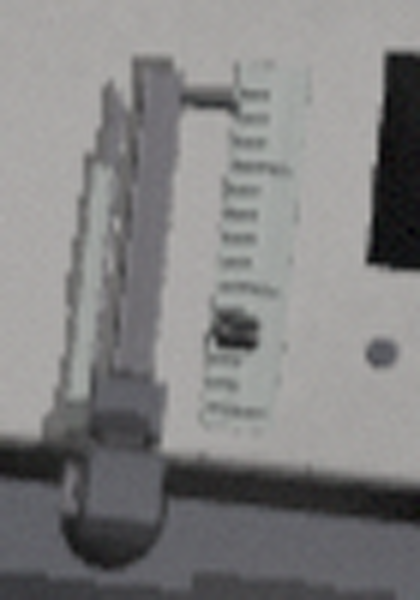

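View pics/sidec.png

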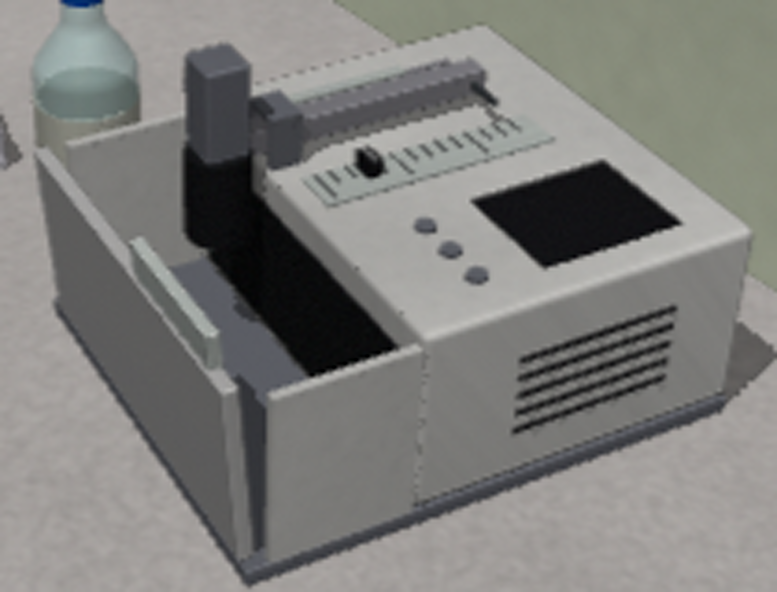

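Reader yaw comes out at about -6.74°, and the fitted rectangle is 259.5x210 mm, which matches the given size. Next: origin, flap angle, clip position and bystander positions.

```bash
cat >> h.py <<'E'
YAW=np.arctan2(-24.65,208.63); EX=np.array([np.cos(YAW),np.sin(YAW),0]); EY=np.array([-EX[1],EX[0],0])
O=np.array([.6432,-.0615,0])-.09*EX
RW=np.stack([EX,EY,[0,0,1]],1)
def w2r(p): return (np.asarray(p)-O)@RW
def r2w(p): return O+RW@np.asarray(p)
E
python3 - <<'E'
from h import *
print("O",O,np.degrees(YAW))
for n in("top","side"):
    d=np.load(n+"0.npz"); P,ok=cloud(d); R=w2r(P); g=np.array(d["image"]).max(-1)
    print("==",n)
    m=ok&(R[...,2]>.137)&(R[...,2]<.16)&(R[...,1]<.026)&(R[...,1]>-.03)&(R[...,0]>.1)&(R[...,0]<.29)
    Q=R[m]; print("above scale",len(Q)); 
    for q,c in zip(Q,g[m]): print((q*1000).round(1),c) if q[0]<.2 else 0
    q=Q[Q[:,0]>.2]; print("ptr",q.min(0) if len(q) else 0,q.max(0) if len(q) else 0)
    # dark pixels on plane 
    m=ok&(g<60)&(abs(R[...,1]-.008)<.02)&(R[...,0]>.11)&(R[...,0]<.19)&(R[...,2]>.12)
    v,u=np.nonzero(m); print("dark px",u.min(),u.max(),v.min(),v.max(),len(u))
    # tab
    m=ok&(R[...,2]>.135)&(R[...,2]<.175)&(R[...,0]<.03)&(R[...,0]>-.05)&(R[...,1]<.0)&(R[...,1]>-.12); 
    if m.sum(): print("tab",R[m].min(0),R[m].max(0),np.median(R[m],0))
    m=ok&(R[...,2]>.09)&(R[...,2]<.135)&(R[...,0]<.03)&(R[...,0]>-.05)&(abs(R[...,1])<.11); 
    if m.sum(): print("flaptop",np.median(R[m],0),R[m].max(0),R[m].min(0))
    m=ok&(R[...,2]>.2)&(R[...,0]<.1)&(R[...,0]>0)&(abs(R[...,1]-.05)<.04)
    if m.sum(): print("griptop",R[m].min(0),R[m].max(0),R[m].mean(0))
    if n=="side":
        m=ok&(R[...,2]>.03)&(R[...,2]<.11)&(R[...,0]<.02)&(R[...,0]>-.06)&(abs(R[...,1])<.11)
        q=R[m]; print("panel fit x=a+b z", np.polyfit(q[:,2],q[:,0],1), len(q))
    m=ok&(P[...,2]>.155)&(P[...,2]<.18)&(R[...,1]>.14)&(R[...,1]<.3)
    if m.sum():print("bottle cap",P[m].mean(0),R[m].mean(0))
    m=ok&(abs(P[...,2]-.045)<.006)&(P[...,1]<-.25)&(P[...,1]>-.5)&(P[...,0]<.6)
    if m.sum(): print("rack",P[m].mean(0))
E
```

```text
O [ 0.55382169 -0.0509398   0.        ] -6.738357150263692
== top
above scale 45
[190.4   2.6 137.1] 166
[170.5 -18.7 137.7] 168
[163.7  16.9 138.7] 158
[143.2  15.2 144.1] 57
[143.8  12.8 142.6] 64
[144.7  10.2 139.6] 75
[144.3   8.  142.5] 76
[144.5   5.7 142.8] 79
[145.3   3.1 140.5] 97
[141.3  17.1 140.4] 79
[140.8  15.  144.1] 93
[141.1  12.6 144. ] 72
[141.3  10.3 144.4] 55
[140.9   8.1 147.4] 54
[142.3   5.3 141.8] 58
[142.4   3.1 142.9] 66
[139.5  16.7 137.4] 62
[138.6  14.7 142.9] 87
[139.1  12.2 142.1] 73
[138.9  10.  144.2] 65
[139.    7.7 145.2] 66
[138.4   5.6 149.4] 80
[140.    2.8 142.7] 98
[136.2  16.7 141.4] 50
[135.9  14.5 144.6] 39
[136.   12.2 145.3] 55
[136.2   9.9 145.9] 52
[136.8   7.4 144.2] 53
[136.8   5.1 145.2] 68
[137.2   2.7 144.9] 92
[135.6   6.7 138. ] 42
[135.1   4.6 141.9] 37
[135.2   2.3 142.5] 71
[132.5  13.5 137. ] 132
[129.4  18.1 138.1] 118
[120.2  12.4 138.6] 125
ptr [ 0.22515709 -0.00708247  0.13777081] [0.24851902 0.02477017 0.15503542]
dark px 361 366 168 172 13
tab [-0.01908963 -0.10425936  0.13761136] [-0.00991793 -0.01493956  0.15698357] [
[... 1111 characters left out ...]
] 24
[139.2  -1.3 141.1] 18
[135.7   0.7 138.4] 12
[138.5   1.3 137.2] 14
ptr [0.22668191 0.01835009 0.14414767] [0.2297285  0.02454115 0.14843447]
dark px 371 378 206 212 33
tab [-0.02131843 -0.10685689  0.13517057] [-0.01156502 -0.0134331   0.15190462] [-0.01901119 -0.06686855  0.14787462]
flaptop [-0.01892428 -0.00707905  0.11738348] [-0.01051698  0.1093375   0.13484213] [-0.02212942 -0.10990189  0.0901862 ]
griptop [0.04927145 0.03299653 0.20042528] [0.07696598 0.06383849 0.20491106] [0.06207952 0.04714581 0.20311759]
panel fit x=a+b z [-0.08411588 -0.01004541] 1088
bottle cap [1.08190989 0.10972153 0.16679917] [0.50558905 0.22151507 0.16679917]
rack [ 0.42981064 -0.29330363  0.04339369]
```

The flap is tilted about 0.08 rad. The clip middle is at reader x ≈ 0.140, so the arm needs drawing out by roughly 90 mm. The tool always points down, so I'll hook behind the tab with shut fingers, follow the arc, then grip the block with the jaws along reader y.

```bash
cat >> h.py <<'E'
from scipy.spatial.transform import Rotation as Rn
def delta(tr):
    s=manip.sense(); R=Rn.from_quat(s["tool_rot"]).as_matrix(); p=s["tcp_pos"]
    y=R[:,1]; a=-(np.arctan2(y[1],y[0])-np.arctan2(EY[1],EY[0])) ; a=(a+np.pi)%(2*np.pi)-np.pi
    print("t %.2f tcp_r"%s["t"],(w2r(p)*1000).round(1),"yawneed",round(a,3),"tilt",np.degrees(np.arccos(-R[2,0])).round(2),"F_r",(s["force"]@RW).round(1),"gap",round(s["finger_gap"]*85.4,1),"q6",s["q"][5].round(2))
    print("  tool shift now:",(R.T@(r2w(tr)-p)*1000).round(1))
    return a
E
python3 - <<'E'
from h import *
delta([.03,-.06,.23])
E
```

```text
t 0.10 tcp_r [-374.5  583.   230.5] yawneed 0.295 tilt 0.11 F_r [ 0.7 -0.9 -0.1] gap 85.2 q6 -0.18
  tool shift now: [   1.2 -497.5  574. ]
```

```bash
python3 -m crank '[[0,0,0,0.03,0.15],[0,-0.02,0,0.04,0.145],[0,-0.02,-0.03,0.04,0],[0,0,-0.03,0.04,0],[0,0,-0.03,0.04,0]]' 20; python3 -c "
from h import *
delta([.03,-.06,.25])"
```

```text
t: 0.6
tcp_pos: [0.3443, 0.3946, 0.2701]
tool_rot: [0.245, 0.663, -0.245, 0.664]
force: [0.7, 0.5, -0.8]
finger_gap: 0.142
t 0.60 tcp_r [-260.4  417.9  270.1] yawneed 0.589 tilt 0.05 F_r [ 0.7  0.5 -0.8] gap 12.2 q6 -0.22
  tool shift now: [  20.1 -235.9  507. ]
```

The turn sign in my helper was wrong: it needs -0.589. I'll fix the helper and turn back.

```bash
sed -i 's/a=-(np.arctan2(y\[1\]/a=(np.arctan2(y[1]/' h.py; python3 -m crank '[[0,0,0,0,-0.147],[0,0,0,0,-0.147],[0,0,0,0,-0.147],[0,0,0,0,-0.147],[0,0,0,0,0]]'; python3 -c "
from h import *
delta([-.06,-.06,.25])"
```

```text
t: 1.1
tcp_pos: [0.3437, 0.3959, 0.2695]
tool_rot: [0.042, 0.706, -0.043, 0.706]
force: [0.3, -0.6, 0.8]
finger_gap: -0.001
t 1.10 tcp_r [-261.1  419.1  269.5] yawneed -0.003 tilt 0.05 F_r [ 0.3 -0.6  0.8] gap -0.1 q6 -0.81
  tool shift now: [  19.7 -478.5  202.4]
```

```bash
python3 -m crank '[[0,0,-0.035,0.025,0],[0,0,-0.04,0.025,0],[0,0,-0.04,0.025,0],[0,0,-0.04,0.025,0],[0,0,-0.04,0.025,0]]'; python3 -m crank '[[0,0,-0.04,0.025,0],[0,0,-0.04,0.025,0],[0,0,-0.04,0.02,0],[0,0,-0.04,0,0],[0,0,-0.04,0,0]]';python3 -m crank '[[0,0,-0.04,0,0],[0,0,-0.04,0,0],[0,0,0,0.0,0]]'; python3 -c "
from h import *
delta([.035,-.06,.122])"
```

```text
t: 1.6
tcp_pos: [0.445, 0.1861, 0.2698]
tool_rot: [0.043, 0.706, -0.043, 0.706]
force: [0.0, 1.3, 0.4]
finger_gap: 0.002
t: 2.1
tcp_pos: [0.4904, -0.0211, 0.2695]
tool_rot: [0.044, 0.706, -0.044, 0.706]
force: [0.8, -1.0, -0.2]
finger_gap: -0.002
t: 2.4
tcp_pos: [0.4808, -0.1031, 0.2698]
tool_rot: [0.045, 0.705, -0.046, 0.706]
force: [0.2, 0.4, -0.5]
finger_gap: 0.002
t 2.40 tcp_r [-66.4 -60.3 269.8] yawneed -0.011 tilt 0.12 F_r [ 0.2  0.4 -0.5] gap 0.2 q6 -1.88
  tool shift now: [147.9   1.8 101.3]
```

```bash
python3 -m crank '[[0,0,0,0.05,-0.01],[0,0,0,0.05,0],[0,0.03,0,0.003,0],[0,0.04,0,0,0],[0,0,0,0,0]]'; python3 - <<'E'
from h import *
delta([.035,-.06,.122])
d=snapshot("side"); crop(d,230,60,490,330,2.2,"pics/s1.png")
E
```

```text
t: 2.9
tcp_pos: [0.5792, -0.1079, 0.1944]
tool_rot: [0.041, 0.71, -0.038, 0.702]
force: [0.1, -0.2, -0.2]
finger_gap: 0.002
t 2.90 tcp_r [ 31.9 -53.6 194.4] yawneed 0.006 tilt 0.77 F_r [ 0.1 -0.2 -0.2] gap 0.2 q6 -1.83
  tool shift now: [72.3 -6.7  4. ]
```

View pics/s1.png

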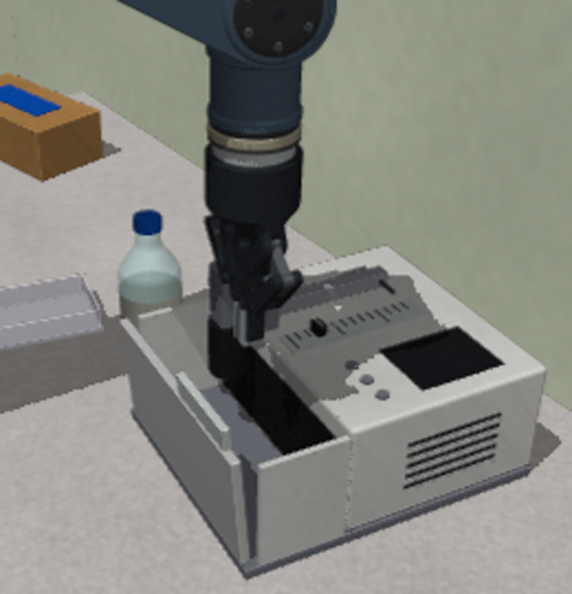

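The shut fingertips hover at (245,340) in the crop, behind and above the tab at (205,405). They're clear of the grip block, so I can lower.

```bash
python3 -m crank '[[0,0.03,-0.004,0.003,0],[0,0.03,-0.003,0,0],[0,0.012,0,0,0],[0,0,0,0,0]]'; python3 -c "
from h import *
delta([.006,-.06,.122])"
```

```text
t: 3.35
tcp_pos: [0.5848, -0.1173, 0.1278]
tool_rot: [0.039, 0.707, -0.039, 0.705]
force: [-0.1, 0.7, -0.0]
finger_gap: 0.0
t 3.35 tcp_r [ 38.6 -62.2 127.8] yawneed 0.007 tilt 0.1 F_r [-0.2  0.7 -0. ] gap 0.0 q6 -1.85
  tool shift now: [  5.9   2.5 -32.5]
```

```bash
python3 -m crank '[[0,0.003,0.002,-0.03,0],[0,0.002,0,-0.012,0],[0,0.002,0,-0.012,0],[0,0.005,0,-0.015,0],[0,0,0,0,0]]'; python3 -c "
from h import *
delta([-.052,-.06,.104])"
```

```text
t: 3.85
tcp_pos: [0.5167, -0.1081, 0.1179]
tool_rot: [0.039, 0.705, -0.039, 0.707]
force: [-1.1, 0.8, 0.6]
finger_gap: 0.001
t 3.85 tcp_r [-30.1 -61.1 117.9] yawneed 0.007 tilt 0.11 F_r [-1.2  0.6  0.6] gap 0.0 q6 -1.88
  tool shift now: [ 13.8   1.3 -21.9]
```

```bash
python3 -m crank '[[0,0.007,0,-0.012,0],[0,0.008,0,-0.012,0],[0,0,0,0,0]]'; python3 - <<'E'
from h import *
delta([-.077,-.06,.082])
d=snapshot("side"); crop(d,230,60,490,330,2.2,"pics/s2.png")
E
```

```text
t: 4.15
tcp_pos: [0.493, -0.1055, 0.1017]
tool_rot: [0.039, 0.706, -0.039, 0.706]
force: [0.2, -0.6, 0.6]
finger_gap: -0.002
t 4.15 tcp_r [-54.  -61.4 101.7] yawneed 0.008 tilt 0.01 F_r [ 0.3 -0.5  0.6] gap -0.1 q6 -1.89
  tool shift now: [ 19.7   1.5 -23. ]
```

View pics/s2.png

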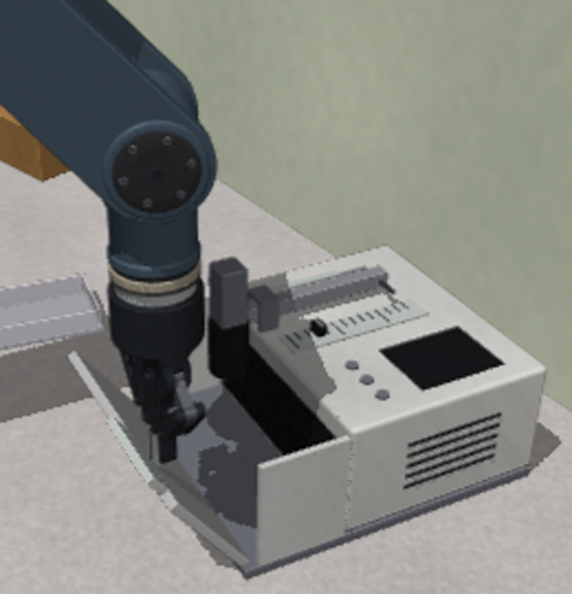

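The flap is about halfway open, its edge running from (75,355) to (240,570), with the fingertips on its inner face at (165,455). I'll keep following the arc.

```bash
python3 -m crank '[[0,0.01,0,-0.012,0],[0,0.01,0,-0.01,0],[0,0.014,0,-0.009,0],[0,0.014,0,-0.007,0],[0,0,0,0,0]]'; python3 -m crank '[[0,0.011,0,-0.004,0],[0,0.01,0,-0.002,0],[0,0.01,0,-0.001,0],[0,0,0,0,0]]';python3 - <<'E'
from h import *
delta([-.100,-.06,.012])
E
```

```text
t: 4.7
tcp_pos: [0.4552, -0.1013, 0.0524]
tool_rot: [0.039, 0.707, -0.039, 0.705]
force: [0.1, -0.6, -1.1]
finger_gap: 0.0
t: 5.1
tcp_pos: [0.4483, -0.1006, 0.021]
tool_rot: [0.039, 0.706, -0.039, 0.706]
force: [0.2, 0.3, 0.6]
finger_gap: 0.002
t 5.10 tcp_r [-99.  -61.7  21. ] yawneed 0.008 tilt 0.08 F_r [0.2 0.3 0.6] gap 0.2 q6 -1.93
  tool shift now: [ 9.   1.7 -1. ]
```

```bash
python3 -m crank '[[0,0.006,0,0,0],[0,0.003,0,0,0],[0,0,0,0,0]]'; python3 -m crank '[[0,0.002,0,0,0],[0,0,0,0,0]]';python3 - <<'E'
from h import *
delta([-.100,-.06,.012])
d=snapshot("side"); crop(d,200,60,490,330,2.1,"pics/s3.png"); P,ok=cloud(d); R=w2r(P)
m=ok&(R[...,0]<-.02)&(R[...,0]>-.11)&(R[...,1]>0)&(R[...,1]<.11)&(R[...,2]<.06)
q=R[m]; print(np.polyfit(q[:,0],q[:,2],1),np.median(q[:,2]))
E
```

```text
t: 5.4
tcp_pos: [0.4483, -0.1006, 0.0125]
tool_rot: [0.039, 0.706, -0.039, 0.706]
force: [0.3, -1.5, 1.6]
finger_gap: 0.004
t: 5.6
tcp_pos: [0.4484, -0.1006, 0.0119]
tool_rot: [0.039, 0.706, -0.039, 0.706]
force: [-0.5, -0.3, 9.6]
finger_gap: -0.002
t 5.60 tcp_r [-98.8 -61.7  11.9] yawneed 0.008 tilt 0.05 F_r [-0.5 -0.4  9.6] gap -0.2 q6 -1.93
  tool shift now: [-0.1  1.7 -1.1]
[-0.00023313  0.01030193] 0.010341856926615323
```

View pics/s3.png

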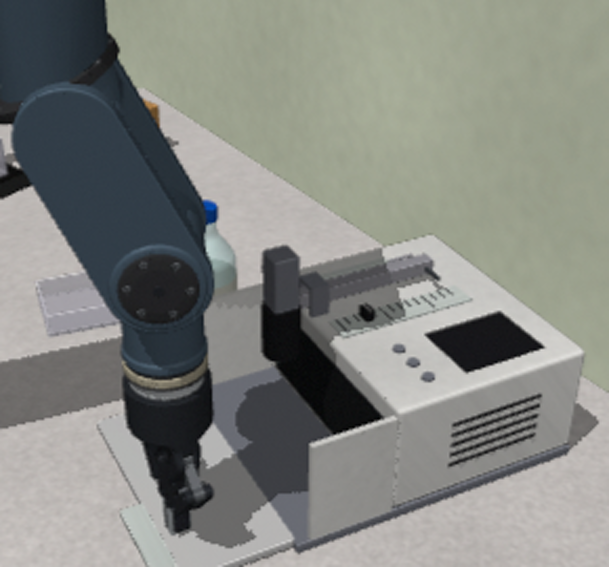

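The flap lies flat: its face has a slope of about 0 at z ≈ 11-12 mm, and contact force is 9.6 N. Now I'll lift clear and go to above the grip block.

```bash
python3 -m crank '[[0,-0.04,0,0,0],[0,-0.05,0,0,0],[0.0854,-0.05,0,0,0],[0.0854,-0.05,0.0,0.0,0],[0.0854,-0.045,0,0,0]]'; python3 -m crank '[[0.0854,-0.01,0.03,0.03,0],[0.0854,0,0.04,0.04,0],[0.0854,0,0.04,0.04,0],[0.0854,0,0,0.04,0],[0.0854,0,0,0,0]]';python3 - <<'E'
from h import *
delta([.065,.051,.158])
E
```

```text
t: 6.15
tcp_pos: [0.4481, -0.1005, 0.2485]
tool_rot: [0.039, 0.706, -0.039, 0.707]
force: [0.6, -0.7, -0.7]
finger_gap: 0.503
t: 6.65
tcp_pos: [0.604, -0.0156, 0.2558]
tool_rot: [0.038, 0.704, -0.038, 0.708]
force: [-0.3, -1.0, -0.5]
finger_gap: 1.001
t 6.65 tcp_r [ 45.7  41.  255.8] yawneed 0.01 tilt 0.31 F_r [-0.2 -1.  -0.5] gap 85.5 q6 -1.67
  tool shift now: [97.9  9.9 18.9]
```

```bash
python3 -m crank '[[0.0854,0,0.01,0.019,0.01],[0.0854,0.02,0,0,0],[0.0854,0,0,0,0],[0.0854,0,0,0,0]]';python3 - <<'E'
from h import *
delta([.065,.051,.158])
d=snapshot("side"); crop(d,240,80,460,290,2.6,"pics/s4.png")
E
```

```text
t: 7.05
tcp_pos: [0.6179, -0.0082, 0.2354]
tool_rot: [0.043, 0.707, -0.042, 0.705]
force: [0.4, -0.8, 0.5]
finger_gap: 0.999
t 7.05 tcp_r [ 58.6  50.  235.4] yawneed -0.003 tilt 0.15 F_r [ 0.4 -0.8  0.5] gap 85.3 q6 -1.64
  tool shift now: [77.4  1.   6.6]
```

View pics/s4.png

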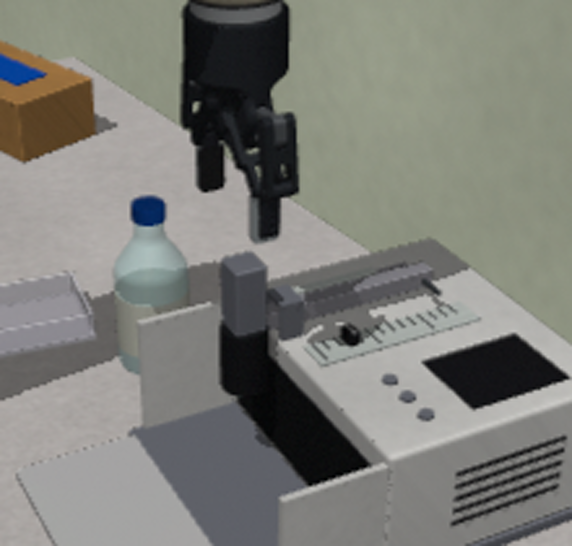

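The open fingers, with tips at (208,185) and (265,235), straddle the grip block at (243,290). I'll lower and then check before closing.

```bash
python3 -m crank '[[0.0854,0,0.001,0.006,0],[0.0854,0.035,0,0,0],[0.0854,0.035,0,0,0],[0.0854,0.007,0,0,0],[0.0854,0,0,0,0]]';python3 - <<'E'
from h import *
delta([.065,.051,.158])
d=snapshot("top"); crop(d,295,90,435,245,3.6,"pics/t5.png")
E
```

```text
t: 7.6
tcp_pos: [0.6249, -0.0079, 0.1583]
tool_rot: [0.043, 0.707, -0.042, 0.705]
force: [-0.7, 0.7, 0.5]
finger_gap: 1.004
t 7.60 tcp_r [ 65.5  51.1 158.3] yawneed -0.002 tilt 0.12 F_r [-0.8  0.6  0.5] gap 85.8 q6 -1.64
  tool shift now: [ 0.3 -0.1 -0.5]
```

View pics/t5.png

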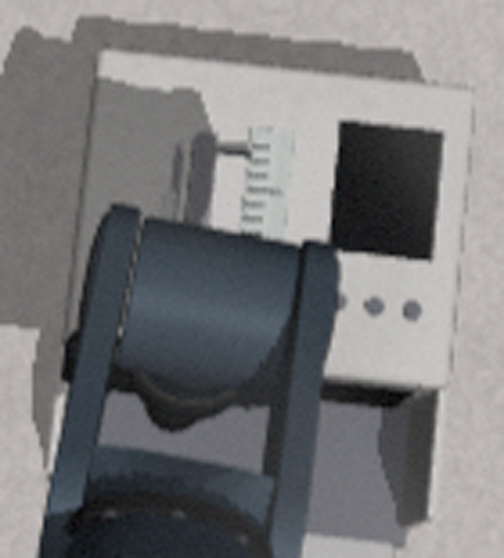

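The arm hides the block from above, but the pose is right (65.5, 51.1, 158). I'll close with 35 N.

```bash
python3 -m crank '[[0.02,0,0,0,0],[0.02,0,0,0,0],[0.02,0,0,0,0],[0.02,0,0,0,0],[0.02,0,0,0,0]]' 35;python3 -m crank '[[0.02,0,0,0,0],[0.02,0,0,0,0],[0.02,0,0,0,0]]';python3 - <<'E'
from h import *
delta([.065,.051,.158])
d=snapshot("side"); crop(d,260,120,440,290,3.2,"pics/s6.png")
E
```

```text
t: 8.15
tcp_pos: [0.6261, -0.008, 0.1609]
tool_rot: [0.042, 0.705, -0.043, 0.707]
force: [-0.6, -1.3, 6.0]
finger_gap: 0.367
t: 8.45
tcp_pos: [0.6261, -0.008, 0.1609]
tool_rot: [0.043, 0.705, -0.043, 0.707]
force: [-0.8, -1.0, 6.9]
finger_gap: 0.364
t 8.45 tcp_r [ 66.7  51.1 160.9] yawneed -0.003 tilt 0.16 F_r [-0.7 -1.1  6.9] gap 31.1 q6 -1.64
  tool shift now: [ 2.9 -0.1 -1.7]
```

View pics/s6.png

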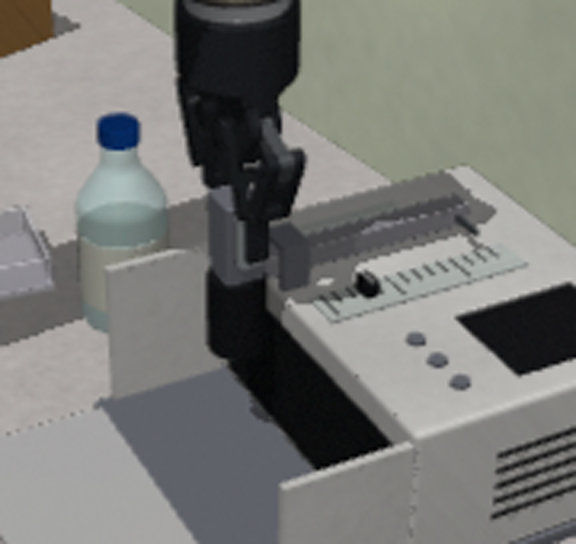

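The opening is now 31 mm, so the button is fully squeezed in. I'll ease off the upward force and draw the arm out most of the way.

```bash
python3 -m crank '[[0.02,-0.002,0,0,0],[0.02,0,0,-0.005,0],[0.02,0,0,-0.01,0],[0.02,0,0,-0.01,0],[0.02,0,0,0,0]]';python3 - <<'E'
from h import *
delta([-.025,.051,.160])
d=snapshot("side"); crop(d,260,120,440,290,3.2,"pics/s7.png")
E
```

```text
t: 9.0
tcp_pos: [0.5984, -0.0048, 0.1609]
tool_rot: [0.042, 0.707, -0.042, 0.705]
force: [1.1, -2.6, -3.2]
finger_gap: 0.368
t 9.00 tcp_r [ 38.8  51.1 160.9] yawneed -0.002 tilt 0.12 F_r [ 1.4 -2.4 -3.2] gap 31.4 q6 -1.64
  tool shift now: [  1.1  -0.2 -63.8]
```

View pics/s7.png

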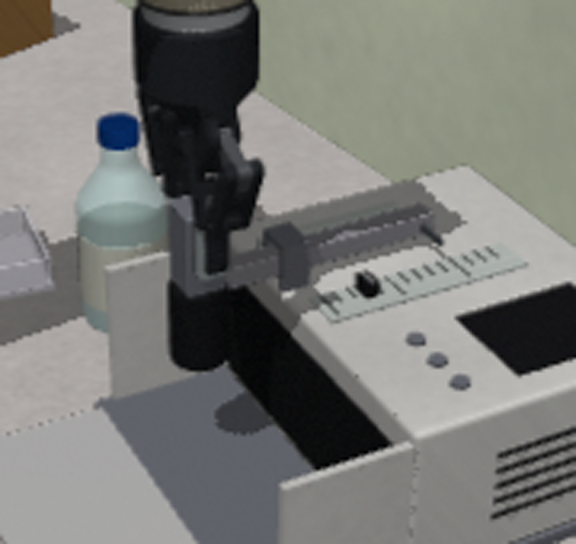

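The arm slides freely and the pointer has moved to (440,240). I'll continue to about 80 mm.

```bash
python3 -m crank '[[0.02,0,0,-0.012,0],[0.02,0,0,-0.012,0],[0.02,0,0,-0.012,0],[0.02,0,0,-0.012,0],[0.02,0,0,-0.008,0]]';python3 -m crank '[[0.02,0,0,-0.004,0],[0.02,0,0,0,0],[0.02,0,0,0,0]]'; python3 - <<'E'
from h import *
delta([-.025,.051,.160])
for n in("side","top"):
    d=snapshot(n); np.savez(n+"8.npz",**d)
    if n=="side": crop(d,320,170,430,250,7,"pics/s8.png")
    else: crop(d,325,110,405,215,5.6,"pics/t8.png")
E
```

```text
t: 9.55
tcp_pos: [0.5445, 0.0016, 0.1609]
tool_rot: [0.042, 0.706, -0.043, 0.706]
force: [3.6, -3.4, -4.5]
finger_gap: 0.367
t: 9.85
tcp_pos: [0.5409, 0.0021, 0.1609]
tool_rot: [0.042, 0.706, -0.042, 0.706]
force: [1.4, -4.3, -3.5]
finger_gap: 0.367
t 9.85 tcp_r [-19.   51.1 160.9] yawneed -0.002 tilt 0.02 F_r [ 1.9 -4.1 -3.5] gap 31.3 q6 -1.65
  tool shift now: [ 0.9 -0.1 -6. ]
```

View pics/s8.png

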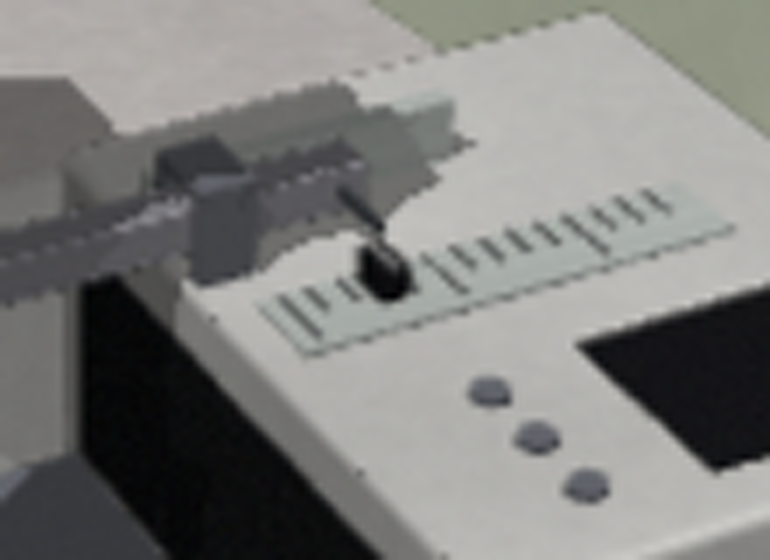

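View pics/t8.png

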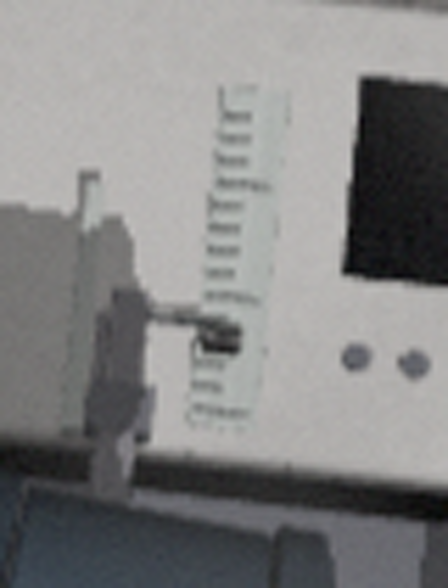

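```bash
python3 - <<'E'
from h import *
for n in ("top0","top8"):
    d=np.load(n+".npz"); g=cv2.cvtColor(d["image"],cv2.COLOR_BGR2GRAY)
    print(n); print("     ",list(range(348,371)))
    for v in range(160,178): print(v,g[v,348:371])
for n in ("side0","side8"):
    d=np.load(n+".npz"); g=cv2.cvtColor(d["image"],cv2.COLOR_BGR2GRAY)
    print(n); print("     ",list(range(364,384)))
    for v in range(194,216): print(v,g[v,364:384])
for p in ([.140,.018,.144],[.140,.002,.144],[.135,.01,.144],[.145,.01,.144],[.140,.019,.147]):
    print(p,proj(np.load("top0.npz"),r2w(p)).round(1),proj(np.load("side0.npz"),r2w(p)).round(1))
E
```

```text
top0
      [348, 349, 350, 351, 352, 353, 354, 355, 356, 357, 358, 359, 360, 361, 362, 363, 364, 365, 366, 367, 368, 369, 370]
160 [112 112 114 119 149 167 165 169 167 166 165 169 168 161 157 163 158 162
 161 162 162 161 161]
161 [110 112 111 117 140 169 165 167 166 166 166 167 165 163 160 163 158 162
 161 165 161 161 160]
162 [111 115 111 119 152 168 167 167 165 168 167 167 162 142 120 126 125 116
 126 134 145 144 161]
163 [109 113 113 126 165 167 166 168 168 166 168 167 163 146 131 135 138 130
 134 116 126 126 129]
164 [111 111 113 132 167 165 166 168 165 166 166 163 141 161 161 161 159 160
 160 154 147 143 137]
165 [109 110 112 130 167 166 167 167 166 164 167 157 131 160 159 160 158 161
 163 163 161 161 161]
166 [109 112 113 128 166 167 167 165 167 165 170 162 124 117 118 116 117 131
 164 163 159 164 161]
167 [108 111 110 129 165 168 168 169 169 167 165 163 132  83  73  73  88 103
 130 140 162 159 162]
168 [109 109 116 142 166 167 166 167 165 165 167 163 120  90  55  63  74  75
  78  96 144 161 157]
169 [111 111 117 150 168 165 167 169 167 167 169 161  96  78  93  72  53  52
  55 
[... 6295 characters left out ...]
27 165 172
 173 164]
211 [114 161 170 170 163 102 128 153  89  26  13  15  12  13  66 101 160 172
 172 171]
212 [112 108 158 169 168 160 101 126 154  90  26  14  15  76 147 162 168 171
 170 170]
213 [161 112 108 159 170 170 162 164 170 162 132 119 150 159 168 169 169 169
 169 169]
214 [169 163 136 162 171 171 171 171 170 169 164 164 169 169 169 169 168 167
 159 149]
215 [160 171 167 170 170 169 168 169 169 168 169 169 168 167 167 151 146 131
 146 149]
[0.14, 0.018, 0.144] [360.7 169.2] [372.6 203.2]
[0.14, 0.002, 0.144] [367.4 169.9] [376.6 206.9]
[0.135, 0.01, 0.144] [363.8 171.6] [372.5 205.6]
[0.145, 0.01, 0.144] [364.3 167.5] [376.7 204.4]
[0.14, 0.019, 0.147] [360.4 168.9] [372.4 201.7]
```

```bash
python3 - <<'E'
from h import *
for n,(u0,u1,v0,v1) in {"top0":(352,366,122,140),"side0":(386,416,178,194)}.items():
    d=np.load(n+".npz"); g=cv2.cvtColor(d["image"],cv2.COLOR_BGR2GRAY)
    print(n,proj(d,r2w([.23,.019,.145])),proj(d,r2w([.23,.035,.145])),list(range(u0,u1)))
    for v in range(v0,v1): print(v,g[v,u0:u1])
E
```

```text
top0 [364.16635921 132.47750939] [357.54529495 131.74687752] [352, 353, 354, 355, 356, 357, 358, 359, 360, 361, 362, 363, 364, 365]
122 [168 166 167 163 165 166 165 166 165 164 164 164 167 166]
123 [166 168 167 163 166 167 168 166 166 166 165 167 166 163]
124 [138 143 166 164 165 167 166 166 168 166 162 166 165 164]
125 [ 99 114 165 166 165 166 161 169 168 166 164 162 143 164]
126 [100 109 148 152 166 165 168 167 167 166 167 159 126 161]
127 [108 112 125 134 164 165 167 167 166 166 165 164 132 163]
128 [114 118 112 134 165 165 168 168 165 165 166 163 130 161]
129 [114 115 111 116 134 134 133 135 135 135 136 136 136 146]
130 [115 114 111  96  97  99 102 102 102 102 104 109 143 108]
131 [112 114 109  71  72  71  78  80  83  85  86  93 126 134]
132 [112 115 113  94 105  81  59  63  65  53  59  65  93 148]
133 [116 116 116 126 150 143 135 138 136 134 128  85  93 151]
134 [116 114 120 152 168 167 169 167 166 169 164 140 113 125]
135 [117 112 129 167 168 169 166 165 166 169 169 161 145 136]
136 [114 112 133 165 166 167 165 166 165 168 164 151 162 158]
137 [112 113 130 170 170 169 166 166 1
[... 1692 characters left out ...]
 83  83  51  41
  55  75 157 171 171 170 170 171 172 172 172 171]
189 [104  88  89  88  83  82  81  82  81  82  83  83  83  83  83  83  65  47
  41  50  92 159 171 171 170 173 173 173 172 170]
190 [ 84  83  82  83  82  82  82  83  83  84  83  82  83  82  80  89  88  75
  54  39  51  87 158 173 173 173 173 172 171 170]
191 [ 82  82  82  81  83  83  83  82  82  81  81  80  87  88  79  95  99  98
  96  71  44  46  95 139 167 173 173 172 170 170]
192 [ 83  82  82  82  82  81  81  80  94  91  71  92  99 100  97 100 101 102
 100  96  71  44  47 102 160 171 173 172 171 171]
193 [ 82  81  80  80  91  88  88  80  96 100  96  98 101 100 100 101 101 153
 118 100  96 121  85 123 164 172 172 173 173 172]
```

```bash
python3 - <<'E'
from h import *
T=np.load("top0.npz");S=np.load("side0.npz")
for z in(.131,.145):
  for x in(.135,.145):
    for y in(.002,.018): print(x,y,z,proj(T,r2w([x,y,z])).round(2),proj(S,r2w([x,y,z])).round(2))
print("sleeve/grip check: grip top corners")
for x in(.051,.079):
    for y in(.035,.065): print(proj(T,r2w([x,y,.205])).round(2),proj(S,r2w([x,y,.205])).round(2))
# fit grip-top centroid by colour/height in both views -> bias near the clip
print("housing front-top corners",[ (proj(T,r2w([.09,y,.13])).round(2),proj(S,r2w([.09,y,.13])).round(2)) for y in(-.13,.13)])
E
python3 - <<'E'
import sys; sys.path.insert(0,'.')
from h import *
for n in("top0","top8"):
    d=np.load(""+n+".npz"); g=cv2.cvtColor(d["image"],cv2.COLOR_BGR2GRAY).astype(int)
    print(n,"scale column mean cols 363-365:",list(enumerate(g[125:190,361:365].mean(1).round().astype(int),125)))
E
```

```text
0.135 0.002 0.131 [366.67 172.99] [374.22 212.75]
0.135 0.018 0.131 [360.05 172.25] [370.31 208.97]
0.145 0.002 0.131 [367.09 168.93] [378.37 211.54]
0.145 0.018 0.131 [360.48 168.19] [374.42 207.78]
0.135 0.002 0.145 [367.21 171.91] [374.5  207.11]
0.135 0.018 0.145 [360.52 171.16] [370.55 203.37]
0.145 0.002 0.145 [367.63 167.81] [378.68 205.91]
0.145 0.018 0.145 [360.95 167.06] [374.7  202.19]
sleeve/grip check: grip top corners
[351.3  201.91] [330.74 184.28]
[338.02 200.41] [324.16 177.62]
[352.6  189.66] [343.2  181.05]
[339.36 188.17] [336.4  174.52]
housing front-top corners [(array([419.61, 197.59]), array([389.94, 254.95])), (array([311.71, 185.47]), array([327.57, 189.86]))]
top0 scale column mean cols 363-365: [(125, np.int64(159)), (126, np.int64(154)), (127, np.int64(157)), (128, np.int64(156)), (129, np.int64(136)), (130, np.int64(114)), (131, np.int64(98)), (132, np.int64(68)), (133, np.int64(110)), (134, np.int64(146)), (135, np.int64(161)), (136, np.int64(161)), (137, np.int64(153)), (138, np.int64(144)), (139, np.int64(154)), (140, np.int64(160)), (141, np.int64(15
[... 1816 characters left out ...]
), (158, np.int64(140)), (159, np.int64(150)), (160, np.int64(174)), (161, np.int64(174)), (162, np.int64(140)), (163, np.int64(149)), (164, np.int64(174)), (165, np.int64(175)), (166, np.int64(127)), (167, np.int64(82)), (168, np.int64(73)), (169, np.int64(80)), (170, np.int64(75)), (171, np.int64(51)), (172, np.int64(56)), (173, np.int64(140)), (174, np.int64(136)), (175, np.int64(142)), (176, np.int64(169)), (177, np.int64(173)), (178, np.int64(142)), (179, np.int64(140)), (180, np.int64(166)), (181, np.int64(175)), (182, np.int64(152)), (183, np.int64(134)), (184, np.int64(159)), (185, np.int64(169)), (186, np.int64(167)), (187, np.int64(176)), (188, np.int64(177)), (189, np.int64(174))]
```

Top view: pointer x ≈ 144.1 against clip x ≈ 139.7. TCP bookkeeping gives 144.3. So I need about 4.3 mm more.

```bash
python3 -m crank '[[0.02,0,0,-0.002,0],[0.02,0,0,-0.002,0],[0.02,0,0,0,0],[0.02,0,0,0,0],[0.02,0,0,0,0]]'; python3 - <<'E'
from h import *
delta([-.025,.051,.160])
for n in("side","top"):
    d=snapshot(n); np.savez(n+"9.npz",**d); g=cv2.cvtColor(d["image"],cv2.COLOR_BGR2GRAY)
    if n=="side":
        crop(d,345,185,400,225,14,"pics/s9.png")
        print(list(range(362,384)))
        for v in range(194,214): print(v,g[v,362:384])
    else:
        crop(d,340,150,390,190,14,"pics/t9.png")
        print(list(range(350,371)))
        for v in range(162,175): print(v,g[v,350:371])
E
```

```text
t: 10.45
tcp_pos: [0.5373, 0.0024, 0.1609]
tool_rot: [0.042, 0.706, -0.043, 0.706]
force: [0.9, -5.3, -2.4]
finger_gap: 0.367
t 10.45 tcp_r [-22.6  51.1 160.9] yawneed -0.002 tilt 0.04 F_r [ 1.5 -5.1 -2.4] gap 31.4 q6 -1.65
  tool shift now: [ 0.9 -0.1 -2.4]
[362, 363, 364, 365, 366, 367, 368, 369, 370, 371, 372, 373, 374, 375, 376, 377, 378, 379, 380, 381, 382, 383]
194 [ 73  73  72 108 130 121  92  84 105 106 106 106 106 105 106 108 108 111
 171 182 184 186]
195 [ 89 120 108  90  96  96  91  89  93 102 105 108 108 108 110 110 111 110
 123 176 185 185]
196 [ 87  95  93  88  88  83  88  89  93 106 110 110 110 109 110 111 110 111
 167 186 188 188]
197 [ 89  90  89  89  73  60  67  85  95 109 111 110 111 110 110 110 110 167
 187 189 188 189]
198 [ 88  89  89  89  69  46  51  67  90 107 110 111 110 110 110 109 165 184
 187 188 189 189]
199 [ 89  90  89  88  85  62  43  48  68 103 111 111 111 111 169 179 185 187
 188 188 189 190]
200 [ 88  87  87  97  97  84  73  47  48  74 104 111 168 182 189 191 190 190
 190 190 189 189]
201 [ 96  97  75 102 110 109 107  81  48  50  66 139 186 193 192 
[... 1758 characters left out ...]
6 123 137 136 140 139  88  82  81  94 113 146 152
 173 175 174]
168 [ 84 106  76  89  86  77  98 109 112 114 114  87  65  66  81  83  86 101
 157 174 173]
169 [ 96 150 146 148 150 144 140 117 116  89  67  69 103  77  54  55  58  72
 142 174 173]
170 [ 97 152 182 180 180 177 178 166 159 110  71  54  93  81  64  70  90 101
 160 172 174]
171 [102 165 180 181 180 181 181 181 173 114 130  51  47  56  53  57  74  95
 154 174 174]
172 [108 178 182 181 181 179 179 178 172 130 164  76  57  49  40  41  37  78
 157 174 174]
173 [119 181 182 177 181 181 179 180 174 138 170 147 141 135 137 131 112 146
 171 173 174]
174 [121 180 178 179 182 177 182 179 175 137 128 137 132 134 140 155 161 173
 171 177 173]
```

View pics/s9.png

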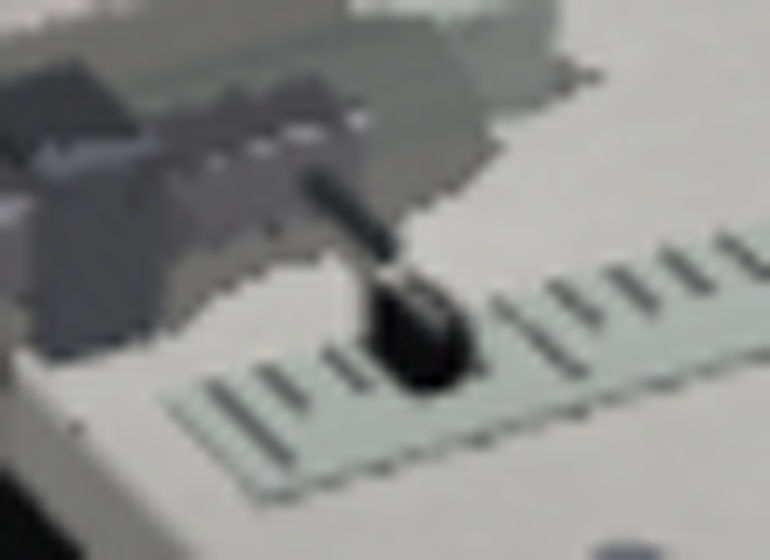

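View pics/t9.png

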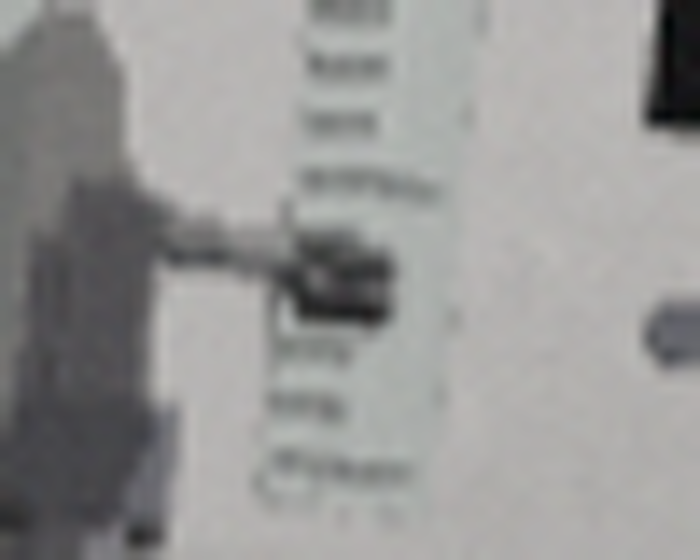

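The top view puts the pointer about 0.6-1.0 mm behind the clip's pale line, and the side view agrees. I'll make a final 0.8 mm nudge.

```bash
python3 -m crank '[[0.02,0,0,-0.001,0],[0.02,0,0,0,0],[0.02,0,0,0,0],[0.02,0,0,0,0],[0.02,0,0,0,0]]'; python3 - <<'E'
from h import *
delta([-.025,.051,.160]); print(manip.sense()["qd"].round(4))
for n in("side","top"):
    d=snapshot(n); np.savez(n+"10.npz",**d); g=cv2.cvtColor(d["image"],cv2.COLOR_BGR2GRAY)
    if n=="side":
        cv2.imwrite("pics/s10.png",d["image"])
        for v in range(196,209): print(v,g[v,364:380])
    else:
        for v in range(163,173): print(v,g[v,350:371])
E
```

```text
t: 11.05
tcp_pos: [0.5366, 0.0026, 0.1609]
tool_rot: [0.042, 0.706, -0.042, 0.706]
force: [1.2, -4.9, -4.1]
finger_gap: 0.366
t 11.05 tcp_r [-23.4  51.1 160.9] yawneed -0.002 tilt 0.06 F_r [ 1.8 -4.7 -4.1] gap 31.3 q6 -1.65
  tool shift now: [ 0.9 -0.1 -1.6]
[-0.0004 -0.0009  0.      0.0003 -0.0016 -0.0016]
196 [ 93  88  90  85  88  89  92 105 110 110 110 110 110 110 111 110]
197 [ 89  89  69  63  73  86  94 107 111 111 111 111 110 110 110 167]
198 [ 89  90  69  48  57  73  89 107 111 111 110 111 110 109 166 185]
199 [ 89  87  84  56  44  58  81 105 110 110 111 110 169 179 185 188]
200 [ 86  97  98  84  61  47  60  84 106 168 181 181 190 191 191 190]
201 [ 75 102 111 108 106  69  47  57  83 175 193 193 193 191 192 192]
202 [106 109 111 111 112 106  79  49  54 145 186 193 192 191 191 190]
203 [110 110 111 111 170 132 107 105  63 136 184 192 191 190 190 189]
204 [165 179 180 180 189 185 131 110 160 150 129 178 191 191 191 190]
205 [186 188 189 188 188 188 152  83  75 112  83  92 141 182 190 189]
206 [188 188 189 188 188 189 156  73  20  47  98  93  70 136 177 181]
207 [187 188 187 188 
[... 328 characters left out ...]
5 181 181 180 175 140 173 172 174 172 174 177 179
 173 175 174]
166 [ 89 119 120 116 118 125 147 149 149 147 136 122 129 128 125 145 176 178
 175 175 177]
167 [ 87 112 113 123 136 138 140 160 152 124 142  89  78  83  97 114 145 150
 175 176 174]
168 [ 87  94  77  95 112 112 113 131 128 106 117  84  62  67  77  82  86 103
 157 175 175]
169 [ 96 140 144 143 114 118 116  94  77  82  70  73  99  76  56  59  57  71
 142 173 174]
170 [ 95 155 179 180 167 165 164 155 144  96  65  61  92  81  65  73  84 104
 161 176 174]
171 [100 165 179 180 180 179 181 181 171 115 130  47  42  54  54  55  73  98
 154 175 174]
172 [109 181 180 180 181 178 180 182 172 128 164  78  54  52  38  35  38  77
 159 174 173]
```

View pics/s10.png

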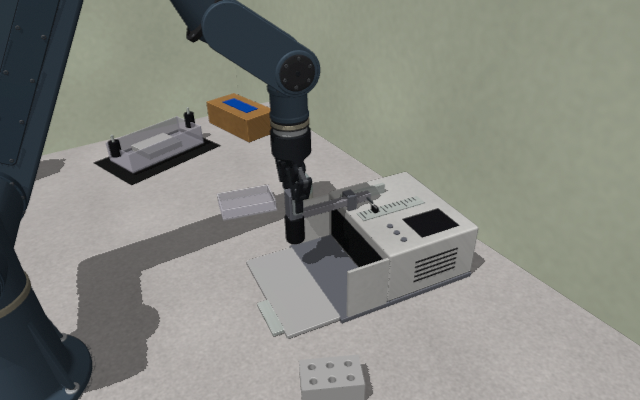

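The side view shows the flap flat at (295,295), the grip block held at (295,205), the pointer meeting the clip's mid line at (373,205), and the rack and tray where they started. I'll do a quick bystander comparison and then hand in.

```bash
python3 - <<'E'
from h import *
a=np.load("top0.npz");b=np.load("top10.npz")
for n,(x0,y0,x1,y1) in dict(bottlecap=(256,180,275,200),rack=(430,248,475,305),tray=(198,198,250,265)).items():
    e=[cv2.Canny(i["image"][y0:y1,x0:x1],60,150) for i in(a,b)]
    dz=np.abs(a["range_z"]-b["range_z"])[y0:y1,x0:x1]; print(n,"median/95% depth change",np.median(dz).round(4),np.percentile(dz,95).round(4),e[0].sum()//255,e[1].sum()//255)
P,ok=cloud(np.load("side10.npz")); R=w2r(P); m=ok&(R[...,0]<-.02)&(R[...,0]>-.11)&(R[...,1]<0)&(R[...,1]>-.11); print("flap slope",np.polyfit(R[m][:,0],R[m][:,2],1))
delta([-.025,.051,.16]); print(manip.sign_off())
E
```

```text
bottlecap median/95% depth change 0.0023 0.0067 54 49
rack median/95% depth change 0.0026 0.0078 354 354
tray median/95% depth change 0.0028 0.0079 349 243
flap slope [3.08592041 0.4255023 ]
t 11.15 tcp_r [-23.4  51.1 160.9] yawneed -0.002 tilt 0.06 F_r [ 2.5 -5.4 -2.5] gap 31.1 q6 -1.65
  tool shift now: [ 0.9 -0.1 -1.6]
the job is handed in; nothing more can be done
None
```

I pulled the flap down flat, then gripped the block with the lock button squeezed in and drew the arm out about 90 mm to the clip. I handed the job in at t ≈ 11 s, still holding it there.

**Last checks**
- **Pointer:** two measurements put it within about 0.5 mm of the clip's middle. Gripper position gives reader x ≈ 139.9 mm and the top picture puts the clip at about 139.7 mm. The side view is less certain, by about 1 mm, because the blade's height above the clip isn't known exactly.
- **Button and arm:** the jaws closed to 31 mm, against 32 mm given for the button fully in. The joints were still, and the wrist force was about 6 N.
- **Flap:** it measured flat when I pressed it down (slope about 0, face 10 to 12 mm above the bench), and it looks flat in the last picture. My repeat slope check just before hand-in gave a meaningless number (3.09). That patch was badly chosen and probably also caught the cheek, so it doesn't confirm the flap either way.
- **Clip and bystanders:** the clip's pixels did not change. The bottle, rack and tray show only depth noise. The tray had fewer picture edges than before, probably because of the arm's shadow.

My first wrist turn went the wrong way. I corrected it in free space, and nothing was touched.

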